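# Shoe creams in order of shade

## Task

Line up the four shoe cream jars on the row of cork marks in order of shade, one jar upright and centred on each mark: the lightest next to the wooden key box, getting darker step by step, to the darkest next to the blue dish. Set each jar down gently, without dropping it or knocking any over, and leave the key box and the dish where they are.

Things in the scene. Friction and masses are not known exactly. Their poses are not given: they have to be found in the camera images.
- jar_cream: Loose shoe cream jar: opal white glass body 50 mm across, 35 mm tall, with a band of its shade; on top a lid 45 mm across, 48 mm total height. Lid and band are pale cream, the lightest. About 110 g. Origin: centre of the underside, z up. The jars differ only in shade; at the start they stand upright on the ledge (z = 0), on the robot's side of the marks.
- jar_tan: Loose shoe cream jar: opal white glass body 50 mm across, 35 mm tall, with a band of its shade; on top a lid 45 mm across, 48 mm total height. Lid and band are orange-tan, second lightest. About 110 g. Origin: centre of the underside, z up. The jars differ only in shade; at the start they stand upright on the ledge (z = 0), on the robot's side of the marks.
- jar_brown: Loose shoe cream jar: opal white glass body 50 mm across, 35 mm tall, with a band of its shade; on top a lid 45 mm across, 48 mm total height. Lid and band are dark chocolate brown, second darkest. About 110 g. Origin: centre of the underside, z up. The jars differ only in shade; at the start they stand upright on the ledge (z = 0), on the robot's side of the marks.
- jar_black: Loose shoe cream jar: opal white glass body 50 mm across, 35 mm tall, with a band of its shade; on top a lid 45 mm across, 48 mm total height. Lid and band are black, the darkest. About 110 g. Origin: centre of the underside, z up. The jars differ only in shade; at the start they stand upright on the ledge (z = 0), on the robot's side of the marks.
- mark1: Fixed round cork mark, 60 mm across, 2 mm thick, on a dark walnut runner (75 x 345 x 6 mm): the left-hand end (largest y) of the straight row of four seen from the robot, 85 mm apart. Origin: centre of its underside, 6 mm above the ledge; its top, where a jar stands, is 2 mm higher. Its y axis points left along the row, x away from the robot. Empty at the start.
- mark2: Fixed round cork mark, 60 mm across, 2 mm thick, on a dark walnut runner (75 x 345 x 6 mm): second from the left of the straight row of four seen from the robot, 85 mm apart. Origin: centre of its underside, 6 mm above the ledge; its top, where a jar stands, is 2 mm higher. Its y axis points left along the row, x away from the robot. Empty at the start.
- mark3: Fixed round cork mark, 60 mm across, 2 mm thick, on a dark walnut runner (75 x 345 x 6 mm): third from the left of the straight row of four seen from the robot, 85 mm apart. Origin: centre of its underside, 6 mm above the ledge; its top, where a jar stands, is 2 mm higher. Its y axis points left along the row, x away from the robot. Empty at the start.
- mark4: Fixed round cork mark, 60 mm across, 2 mm thick, on a dark walnut runner (75 x 345 x 6 mm): the right-hand end (smallest y) of the straight row of four seen from the robot, 85 mm apart. Origin: centre of its underside, 6 mm above the ledge; its top, where a jar stands, is 2 mm higher. Its y axis points left along the row, x away from the robot. Empty at the start.
- key_box: Light wooden key box with a small brass drawer knob towards the robot: 85 mm deep (x), 110 mm wide (y), 60 mm tall, 0.6 kg, standing loose beyond one end of the row of marks (either end, changing from start to start), centre about 125 mm along from the last mark. Origin: centre of the underside. To be left where it is.
- dish: Round blue ceramic dish, 106 mm across the rim, 26 mm tall, with keys and coins in it, 0.35 kg, standing loose beyond the other end of the row, centre about 125 mm from the last mark. Origin: centre of the underside. To be left where it is. (A yellow torch and a chrome bulldog clamp lie farther out to the sides and play no part.)
Mind the look-alikes: they are no part of the job. Several things look just like the jar_black: the one meant starts farthest to the robot's left. What is shaped like the jar_brown but green is not meant.

How it is judged:
At the end, for the whole second after the job is handed in: Counted from the key box's end of the row, the marks carry the cream, tan, brown and black jar, in that order; each jar stands on its mark within 12 mm of its centre, upright within 0.1 rad and at rest; key box and dish are within 15 mm of where they began (((horizontal distance between key_box and mark1 below 0.2 m and horizontal distance between jar_cream and mark1 below 0.012 m and z of jar_cream in the frame of mark1 below 0.007 m and horizontal distance between jar_tan and mark2 below 0.012 m and z of jar_tan in the frame of mark2 below 0.007 m and horizontal distance between jar_brown and mark3 below 0.012 m and z of jar_brown in the frame of mark3 below 0.007 m and horizontal distance between jar_black and mark4 below 0.012 m and z of jar_black in the frame of mark4 below 0.007 m) or (horizontal distance between key_box and mark4 below 0.2 m and horizontal distance between jar_cream and mark4 below 0.012 m and z of jar_cream in the frame of mark4 below 0.007 m and horizontal distance between jar_tan and mark3 below 0.012 m and z of jar_tan in the frame of mark3 below 0.007 m and horizontal distance between jar_brown and mark2 below 0.012 m and z of jar_brown in the frame of mark2 below 0.007 m and horizontal distance between jar_black and mark1 below 0.012 m and z of jar_black in the frame of mark1 below 0.007 m)) and angle between each of jar_cream, jar_tan, jar_brown, jar_black's own z axis and vertical below 0.1 rad and linear speed of each of jar_cream, jar_tan, jar_brown, jar_black below 0.02 m/s and distance of each of key_box, dish from where it was at the start of the episode below 0.015 m); the robot touches nothing.
It fails at once if a jar is knocked over (tilted beyond 0.7 rad) (angle between any of jar_cream, jar_tan, jar_brown, jar_black's own z axis and vertical above 0.7 rad).
It fails at once if a jar is dropped (faster than 0.8 m/s within 40 mm of the ledge) ((height (world z) of jar_cream below 0.04 m and linear speed of jar_cream above 0.8 m/s) or (height (world z) of jar_tan below 0.04 m and linear speed of jar_tan above 0.8 m/s) or (height (world z) of jar_brown below 0.04 m and linear speed of jar_brown above 0.8 m/s) or (height (world z) of jar_black below 0.04 m and linear speed of jar_black above 0.8 m/s)).
It fails at once if the key box or the dish is pushed more than 15 mm from its place (distance of any of key_box, dish from where it was at the start of the episode above 0.015 m).
It also fails if it takes over 93 s, if anything falls off the work surface, if the arm or the gripper's body presses on something with over 40 N, if the wrist force passes 120 N, or if a joint passes its speed limit or range.

## Robot

A 7-joint arm with a two-finger parallel gripper is mounted at the origin on the work surface. World frame = base frame: x ahead of the robot, y to its left, z up, the work surface at z = 0. Lengths are in m, angles in rad, forces in N, time in s.
With the tool pointing down it reaches from about 0.35 to 0.9 m from the base axis. Payload 7.2 kg.
Tool frame: the origin (TCP) lies on the centre line of the jaws, within the pads' length; the fingertips stand 19 mm ahead of it and the grasp point (between the pads) is the TCP; z points along the fingers, y is the line along which they close (so a half turn about z gives the same grasp; the last joint's range is limited). The gripper opens to 88 mm and grips with 3 to 60 N. Pads are 20 mm wide; open, the fingers measure 115 mm over their backs; the gripper's body (75 mm by 178 mm) begins 61 mm behind the grasp point.
Start: joints at [1.159, 0.411, -0.013, 1.596, 0.006, 1.134, -0.082], TCP at [0.211, -0.588, 0.242] pointing down, gripper open.
Joint ranges: [-2.95, 2.95], [-0.29, 1.99], [-1.47, 1.44], [0.14, 2.54], [-1.03, 4.17], [0.13, 1.85], [-2.86, 2.86]. Speed limits (rad/s): [2.39, 2.39, 3.01, 3.01, 3.14, 3.14, 3.14].

## Interface

Orientations are given as a unit quaternion [w, x, y, z].
In Python, from rig import observe, grab_frame, camera_params, close_job, search_frame, regions_of gives the robot as it stands.
- The arm moves only by the tool servo_tool, never from a script. Its argument "increments" is a list of rows, each an object with "delta_pos": the shift along the world's x, y, z as a fraction of full scale, a list of three; "twist": the turn, a rotation vector about the world's x, y, z as a fraction of full scale, a list of three; "jaw": the opening, from -1 (shut) to 1 (fully open). In form: [{"delta_pos": [x, y, z], "twist": [rx, ry, rz], "jaw": jaw}, ...]. A call has exactly 10 rows; each row is the pose to reach, as a shift and turn from the pose commanded when the call began; what a row does not reach only later rows make up. Full scale, the value 1, is 0.3 m for a shift and 90 degrees for a turn. A row lasts 1/10 s, in which the tool goes at most 50 mm and 8.59 degrees, less where a joint would pass 70% of its speed; a pose out of reach is approached as far as the arm can. A call with a number of a shift or a turn outside -1 to 1 is refused whole. A call with a gripper value outside its range is refused whole. The fingers move at their own pace and stop on an object; "newtons" is the grip in N (left out, the last holds). Time passes only in rows, so rows that repeat a pose let the fingers close, or fill a call up. It gives the time, the measured TCP pose, the force, the opening and the grip force at its end, in the units of the state.
- observe(): the state, without advancing time (a new reading comes with each control period).
- grab_frame(name): name is "side" or "top"; returns (picture, depth): 384x512x3 uint8, red, green, blue; 384x512 float32, m along the optical axis (not along the pixel's ray), 0 where there is no reading.
- camera_params(name): a dict with "vfov" (degrees; the focal length in pixels is half the picture's height over the tangent of half this angle, whatever the lens; pixels are square), "cx", "cy" (the principal point, pixels), "extrinsics" (4x4, takes a point from camera to world coordinates). Camera axes: x right, y down, z forward; pixel columns grow to the right and rows downward; lengths in m; the calibration is good to about 2 mm. A picture is of the moment at which its call begins. camera_params takes no time and is no camera call.
- close_job(): hands the job in; it is judged then, once.
Trained networks look in the newest picture that a camera, given by its name, has taken for a name from the list of things; names that differ only in an ending like _2 or _b are one class to them, and where a whole thing is asked for, a point or a joint stands for the part that bears it (a point fixed in the world has none). Each returns a list of dicts, best first, with "conf" (0 to 1); they miss things now and then, are a little off and sometimes report something else, mostly with a low value. They report only what shows in the picture. A call takes as long as a camera call. They do not tell look-alikes from the thing itself.
- search_frame(target, camera): "rect" ([centre column, centre row, width, height] in pixels, round what is visible of it).
- regions_of(target, camera): "pixels" (384x512 bool, what is visible of it) and "rect" ([centre column, centre row, width, height] in pixels, round what is visible of it).
The state is a dict: "time_s": time; "qpos": joint angles; "joint_velocities": joint speeds; "effort": joint torques, N m; "ee_pos": TCP position; "tool_rot": TCP orientation; "wrist_force": force on the tool from outside, world axes, zero at the start; "torque": the same for the moment, N m; "opening": opening from 0.0 (shut) to 1.0 (fully open); "grasp_force": force on a finger pad.
Only numpy, scipy, OpenCV 4.12 (cv2) and the standard library are available. Lean on these libraries where they do the work, as an engineer would, in place of code of your own. Each camera call takes 0.05 s, during which the arm holds its last target. There are 200 camera calls.

## Working session

There is one attempt and no reset: what is moved stays moved. The work goes in short steps, Python scripts to look and compute and a tool call to move; the robot and the scene stay as the last step left them, time stands still between calls to the robot, and variables do not carry over. Pictures are saved under pics/ and viewed, at most 14 in all, crops included, and the job is handed in when it is done.

Besides the shell and the picture viewer there is one more tool, called after ">>>" by a JSON object that holds its "method" and its "body", one argument or row to a line. servo_tool: Moves the arm, as the interface text tells. Shift numbers are shares of 0.3 m and turn numbers shares of 90 degrees, none past 1 either way. Its arguments: {"type":"object","properties":{"increments":{"type":"array"},"newtons":{"type":"number"}},"required":["increments"]}

```bash
mkdir -p pics; python3 - <<'E'
from rig import *
import cv2
for n in("top","side"):
    p,d=grab_frame(n); cv2.imwrite(f"pics/{n}0.png",p[...,::-1]); c=camera_params(n); print(n,c)
s=observe();print(s['time_s'],s['ee_pos'],s['tool_rot'],s['opening'])
E
```

```text
top {'vfov': 56.14604279853748, 'cx': 255.25886566954452, 'cy': 191.98387416489552, 'extrinsics': array([[ 0.00183543, -0.99082028,  0.13517326,  0.40564761],
       [-0.99995458, -0.0030827 , -0.00901851,  0.02855267],
       [ 0.00935242, -0.13515057, -0.99078093,  0.83539209],
       [ 0.        ,  0.        ,  0.        ,  1.        ]])}
side {'vfov': 43.589354181352135, 'cx': 251.65813518607857, 'cy': 197.68848738560564, 'extrinsics': array([[-0.92864768, -0.18510733,  0.32147903,  0.11867491],
       [-0.37049798,  0.50618108, -0.77878878,  1.03974832],
       [-0.01856709, -0.84232772, -0.53864578,  0.73533332],
       [ 0.        ,  0.        ,  0.        ,  1.        ]])}
0.1 [ 0.2104824  -0.58805417  0.2409154 ] [-6.88351527e-04  9.85261299e-01  1.71054578e-01 -1.71895257e-04] 1.00090572568715
```

View pics/top0.png

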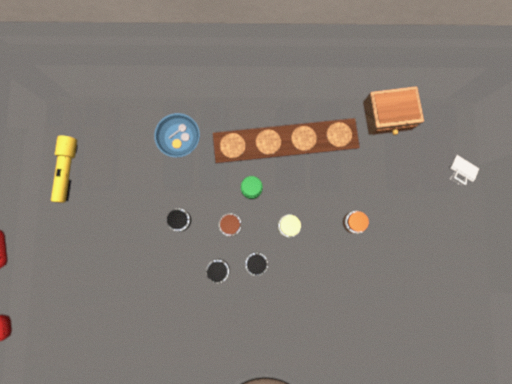

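View pics/side0.png

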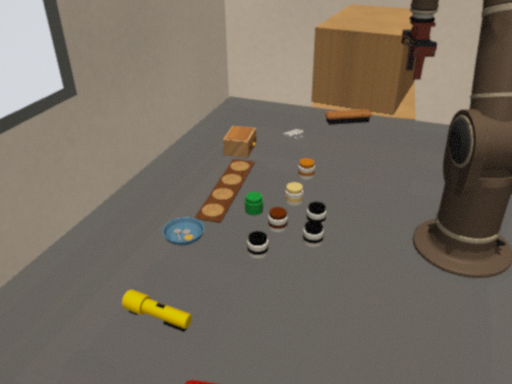

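The top view shows the dish at the left (178,135) and the key box at the right (397,108). From left to right the order is therefore black, brown, tan, cream. The jar_black meant is the leftmost one, at (178,220). The green one at (252,187) is a decoy.

```bash
cat > h.py <<'E'
import numpy as np,cv2
from rig import *
def ray(cam,u,v,z):
    c=camera_params(cam);f=192/np.tan(np.radians(c['vfov']/2));E=c['extrinsics']
    d=E[:3,:3]@np.array([(u-c['cx'])/f,(v-c['cy'])/f,1]);o=E[:3,3]
    return o+d*(z-o[2])/d[2]
def cloud(cam,d):
    c=camera_params(cam);f=192/np.tan(np.radians(c['vfov']/2));E=c['extrinsics']
    v,u=np.mgrid[:384,:512]
    P=np.stack([(u-c['cx'])/f*d,(v-c['cy'])/f*d,d],-1)
    return P@E[:3,:3].T+E[:3,3]
E
python3 - <<'E'
from h import *
p,d=grab_frame("top");W=cloud("top",d)
hsv=cv2.cvtColor(p,cv2.COLOR_RGB2HSV)
print("ledge z",np.median(W[250:350,300:450,2]))
ok=lambda m:m
def lid(n,u,v,zlo=.042,zhi=.055,r=16):
    m=np.zeros((384,512),bool);m[v-r:v+r,u-r:u+r]=1
    m&=(W[...,2]>zlo)&(W[...,2]<zhi)
    q=W[m];(c,rad)=cv2.minEnclosingCircle(q[:,:2].astype(np.float32))
    vv,uu=np.nonzero(m)
    print(n,m.sum(),"mean",q.mean(0).round(4),"circ",np.round(c,4),round(rad,4),"ray",ray("top",uu.mean(),vv.mean(),.048).round(4))
for n,u,v in [("black",178,220),("brown",230,224),("cream",290,226),("tan",357,222),("bl2",217,271),("bl3",257,264),("green",252,187)]: lid(n,u,v)
marks=[]
for n,u,v in [("m1",233,146),("m2",268,142),("m3",304,138),("m4",339,134)]:
    m=np.zeros((384,512),bool);m[v-16:v+16,u-16:u+16]=1
    m&=(hsv[...,2]>120)&(hsv[...,1]>80)
    vv,uu=np.nonzero(m);(c,r)=cv2.minEnclosingCircle(np.stack([uu,vv],1).astype(np.float32))
    a=ray("top",uu.mean(),vv.mean(),.008);marks.append(a)
    print(n,m.sum(),W[m].mean(0).round(4),a.round(4),ray("top",*c,.008).round(4),r)
M=np.array(marks);print(np.diff(M,axis=0),np.linalg.norm(np.diff(M,axis=0),axis=1))
for n,zlo,zhi,u,v,r in [("box",.055,.066,397,108,35),("dish",.015,.035,178,135,28)]:
    m=np.zeros((384,512),bool);m[v-r:v+r,u-r:u+r]=1
    m&=(W[...,2]>zlo)&(W[...,2]<zhi);q=W[m];print(n,q.min(0),q.max(0),cv2.minAreaRect(q[:,:2].astype(np.float32)))
E
```

```text
ledge z -0.0003493090701849333
black 328 mean [0.4541 0.1926 0.0477] circ [0.4544 0.1926] 0.0224 ray [0.454  0.1925 0.048 ]
brown 328 mean [0.4435 0.0773 0.0477] circ [0.4437 0.0776] 0.0224 ray [0.4434 0.0773 0.048 ]
cream 328 mean [ 0.4414 -0.0547  0.0476] circ [ 0.4413 -0.055 ] 0.0224 ray [ 0.4414 -0.0547  0.048 ]
tan 331 mean [ 0.4503 -0.2038  0.0474] circ [ 0.4507 -0.2045] 0.0227 ray [ 0.4503 -0.2036  0.048 ]
bl2 343 mean [0.3421 0.1035 0.0478] circ [0.3421 0.1035] 0.0224 ray [0.3421 0.1035 0.048 ]
bl3 337 mean [0.3575 0.0184 0.0477] circ [0.3573 0.0185] 0.0222 ray [0.3575 0.0184 0.048 ]
green 312 mean [0.5285 0.0298 0.0476] circ [0.5284 0.0298] 0.0224 ray [0.5284 0.0298 0.048 ]
m1 930 [0.6296 0.0751 0.0113] [0.6304 0.0752 0.008 ] [0.6291 0.0749 0.008 ] 21.92041015625
m2 921 [ 0.6383 -0.0075  0.0121] [ 0.6394 -0.0076  0.008 ] [ 0.6392 -0.0077  0.008 ] 21.92041015625
m3 927 [ 0.6484 -0.0931  0.0075] [ 0.6481 -0.093   0.008 ] [ 0.6493 -0.0932  0.008 ] 21.92041015625
m4 916 [ 0.6582 -0.177   0.0084] [ 0.6582 -0.1771  0.008 ] [ 0.6589 -0.176   0.008 ] 21.572649002075195
[[ 0.00900272 -0.08282433  0.        ]
 [ 0.00875891 -0.085382    0.        ]
 [ 0.01009382 -0.08409197  0.        ]] [0.08331217 0.08583009 0.0846956 ]
box [ 0.66057655 -0.35609665  0.05500138] [ 0.75745498 -0.23915283  0.06470308] ((0.7089400887489319, -0.29813846945762634), (0.08570067584514618, 0.11140487343072891), 7.491338729858398)
dish [0.59844847 0.15140111 0.01512279] [0.70262403 0.25453014 0.02933036] ((0.6505524516105652, 0.20297743380069733), (0.10369762033224106, 0.10257021337747574), 3.031240463256836)
```

```bash
python3 - <<'E'
from h import *
p,d=grab_frame("top");hsv=cv2.cvtColor(p,cv2.COLOR_RGB2HSV)
print(p[146,225:242:4],p[155,255],p[130,320])
M=[]
for n,u,v in [("m1",233,146),("m2",268,142),("m3",304,138),("m4",339,134)]:
    r=18;g=p[v-r:v+r,u-r:u+r,0]
    t,b=cv2.threshold(g,0,255,cv2.THRESH_OTSU)
    k,l,st,cen=cv2.connectedComponentsWithStats(b);i=l[r,r]
    cs,_=cv2.findContours((l==i).astype(np.uint8),cv2.RETR_EXTERNAL,cv2.CHAIN_APPROX_NONE)
    c=max(cs,key=cv2.contourArea);(x,y),ax,_=cv2.fitEllipse(c)
    a=ray("top",x+u-r,y+v-r,.008);M.append(a);print(n,t,st[i],ax,a.round(4))
M=np.array(M);s=np.array([1.5,.5,-.5,-1.5])
for C in (M,): 
    c=C.mean(0);k=(s[:,None]*(C-c)).sum(0)/5;print("spacing",np.linalg.norm(k),"yaw",np.degrees(np.arctan2(-k[0],k[1])))
    F=c+s[:,None]*k/np.linalg.norm(k)*.085;print(F.round(4),(C-F).round(4))
for t in ("mark1","mark4"):
  for q in search_frame(t,"top"): print(t,round(q['conf'],2),np.round(q['rect'],1),ray("top",*q['rect'][:2],.008).round(4))
E
```

```text
[[221 163 110]
 [238 182 125]
 [223 163 113]
 [227 168 116]
 [227 167 116]] [126  77  55] [130  80  52]
m1 177.0 [  5   5  25  25 494] (23.844608306884766, 24.62659454345703) [0.6303 0.0759 0.008 ]
m2 177.0 [  6   5  25  25 488] (23.884231567382812, 24.24201011657715) [ 0.6395 -0.0089  0.008 ]
m3 176.0 [  5   6  25  25 488] (23.862947463989258, 24.281278610229492) [ 0.6487 -0.093   0.008 ]
m4 176.0 [  6   6  25  25 485] (23.66664695739746, 24.344100952148438) [ 0.6583 -0.1776  0.008 ]
spacing 0.08496136102168846 yaw 6.289602429202955
[[ 0.6302  0.0759  0.008 ]
 [ 0.6395 -0.0086  0.008 ]
 [ 0.6489 -0.0931  0.008 ]
 [ 0.6582 -0.1776  0.008 ]] [[ 0.0001  0.      0.    ]
 [-0.     -0.0002  0.    ]
 [-0.0002  0.0002 -0.    ]
 [ 0.0001  0.      0.    ]]
mark1 0.97 [337.6 136.5  23.5  23. ] [ 0.6521 -0.1743  0.008 ]
mark1 0.95 [306.2 137.3  27.6  23.7] [ 0.6498 -0.0996  0.008 ]
mark1 0.85 [231.4 144.8  23.1  23.8] [0.6308 0.0775 0.008 ]
mark1 0.64 [267.9 142.8  27.4  26.3] [ 0.636  -0.0087  0.008 ]
mark4 0.97 [337.6 136.5  23.5  23. ] [ 0.6521 -0.1743  0.008 ]
mark4 0.95 [306.2 137.3  27.6  23.7] [ 0.6498 -0.0996  0.008 ]
mark4 0.85 [231.4 144.8  23.1  23.8] [0.6308 0.0775 0.008 ]
mark4 0.64 [267.9 142.8  27.4  26.3] [ 0.636  -0.0087  0.008 ]
```

>>> {"method": "servo_tool", "body": {
  "increments": [
    {"delta_pos":[0.07,0.12,0],"twist":[0,0,0.09],"jaw":1},
    {"delta_pos":[0.14,0.24,0],"twist":[0,0,0.18],"jaw":1},
    {"delta_pos":[0.21,0.36,0],"twist":[0,0,0.27],"jaw":1},
    {"delta_pos":[0.28,0.48,0],"twist":[0,0,0.36],"jaw":1},
    {"delta_pos":[0.36,0.6,0],"twist":[0,0,0.45],"jaw":1},
    {"delta_pos":[0.44,0.72,0],"twist":[0,0,0.54],"jaw":1},
    {"delta_pos":[0.52,0.84,0],"twist":[0,0,0.63],"jaw":1},
    {"delta_pos":[0.6,0.95,0],"twist":[0,0,0.72],"jaw":1},
    {"delta_pos":[0.7,1,0],"twist":[0,0,0.8],"jaw":1},
    {"delta_pos":[0.8,1,0],"twist":[0,0,0.852],"jaw":1}
  ]
}}

```text
time_s: 1.3
ee_pos: [0.4521, -0.2857, 0.2424]
tool_rot: [0.0, 0.664, 0.748, 0.0]
wrist_force: [-0.4, -0.4, 0.2]
opening: 1.0
grasp_force: 0.0
```

>>> {"method": "servo_tool", "body": {
  "increments": [
    {"delta_pos":[0,0.14,0],"twist":[0,0,0],"jaw":1},
    {"delta_pos":[0,0.28,-0.1],"twist":[0,0,0],"jaw":1},
    {"delta_pos":[0,0.28,-0.2],"twist":[0,0,0],"jaw":1},
    {"delta_pos":[0,0.28,-0.32],"twist":[0,0,0],"jaw":1},
    {"delta_pos":[0,0.28,-0.44],"twist":[0,0,0],"jaw":1},
    {"delta_pos":[0,0.28,-0.54],"twist":[0,0,0],"jaw":1},
    {"delta_pos":[0,0.28,-0.62],"twist":[0,0,0],"jaw":1},
    {"delta_pos":[0,0.28,-0.68],"twist":[0,0,0],"jaw":1},
    {"delta_pos":[0,0.28,-0.72],"twist":[0,0,0],"jaw":1},
    {"delta_pos":[0,0.28,-0.72],"twist":[0,0,0],"jaw":1}
  ],
  "newtons": 12
}}

```text
time_s: 2.3
ee_pos: [0.4499, -0.2041, 0.0245]
tool_rot: [-0.001, 0.667, 0.745, -0.0]
wrist_force: [0.9, -0.2, -0.4]
opening: 0.999
grasp_force: 0.0
```

>>> {"method": "servo_tool", "body": {
  "increments": [
    {"delta_pos":[0,0,0],"twist":[0,0,0],"jaw":-0.1},
    {"delta_pos":[0,0,0],"twist":[0,0,0],"jaw":-0.1},
    {"delta_pos":[0,0,0],"twist":[0,0,0],"jaw":-0.1},
    {"delta_pos":[0,0,0],"twist":[0,0,0],"jaw":-0.1},
    {"delta_pos":[0,0,0],"twist":[0,0,0],"jaw":-0.1},
    {"delta_pos":[0,0,0],"twist":[0,0,0],"jaw":-0.1},
    {"delta_pos":[0,0,0],"twist":[0,0,0],"jaw":-0.1},
    {"delta_pos":[0,0,0],"twist":[0,0,0],"jaw":-0.1},
    {"delta_pos":[0,0,0],"twist":[0,0,0],"jaw":-0.1},
    {"delta_pos":[0,0,0],"twist":[0,0,0],"jaw":-0.1}
  ]
}}

```text
time_s: 3.3
ee_pos: [0.4508, -0.2046, 0.026]
tool_rot: [0.0, 0.667, 0.745, -0.0]
wrist_force: [-1.2, -0.4, 6.1]
opening: 0.564
grasp_force: 12.0
```

>>> {"method": "servo_tool", "body": {
  "increments": [
    {"delta_pos":[0,0,0.08],"twist":[0,0,0],"jaw":-0.1},
    {"delta_pos":[0,0,0.18],"twist":[0,0,0],"jaw":-0.1},
    {"delta_pos":[0.06,0.03,0.22],"twist":[0,0,0],"jaw":-0.1},
    {"delta_pos":[0.16,0.09,0.22],"twist":[0,0,0],"jaw":-0.1},
    {"delta_pos":[0.28,0.16,0.22],"twist":[0,0,0],"jaw":-0.1},
    {"delta_pos":[0.4,0.23,0.22],"twist":[0,0,0],"jaw":-0.1},
    {"delta_pos":[0.51,0.29,0.22],"twist":[0,0,0],"jaw":-0.1},
    {"delta_pos":[0.6,0.34,0.22],"twist":[0,0,0],"jaw":-0.1},
    {"delta_pos":[0.66,0.37,0.22],"twist":[0,0,0],"jaw":-0.1},
    {"delta_pos":[0.66,0.37,0.2],"twist":[0,0,0],"jaw":-0.1}
  ]
}}

```text
time_s: 4.3
ee_pos: [0.651, -0.0905, 0.0856]
tool_rot: [0.0, 0.666, 0.746, 0.001]
wrist_force: [-0.5, 0.6, -1.2]
opening: 0.562
grasp_force: 12.0
```

>>> {"method": "servo_tool", "body": {
  "increments": [
    {"delta_pos":[0,0,-0.03],"twist":[0,0,0],"jaw":-0.1},
    {"delta_pos":[0,0,-0.06],"twist":[0,0,0],"jaw":-0.1},
    {"delta_pos":[0,0,-0.09],"twist":[0,0,0],"jaw":-0.1},
    {"delta_pos":[0,0,-0.11],"twist":[0,0,0],"jaw":-0.1},
    {"delta_pos":[0,0,-0.13],"twist":[0,0,0],"jaw":-0.1},
    {"delta_pos":[0,0,-0.15],"twist":[0,0,0],"jaw":-0.1},
    {"delta_pos":[0,0,-0.16],"twist":[0,0,0],"jaw":-0.1},
    {"delta_pos":[0,0,-0.167],"twist":[0,0,0],"jaw":-0.1},
    {"delta_pos":[0,0,-0.172],"twist":[0,0,0],"jaw":-0.1},
    {"delta_pos":[0,0,-0.172],"twist":[0,0,0],"jaw":-0.1}
  ]
}}

```text
time_s: 5.3
ee_pos: [0.6488, -0.0934, 0.0342]
tool_rot: [0.0, 0.667, 0.745, 0.0]
wrist_force: [-0.4, 0.2, -0.8]
opening: 0.562
grasp_force: 12.0
```

```bash
python3 - <<'E'
from h import *
s=observe();print(s['ee_pos'],s['wrist_force'],s['opening'])
p,d=grab_frame("side");cv2.imwrite("pics/s1.png",cv2.resize(p[120:270,150:350,::-1],(800,600)))
E
```

```text
[ 0.64881179 -0.09338855  0.03424521] [-0.43814253  0.23934699 -0.80383588] 0.5617583860172458
```

View pics/s1.png

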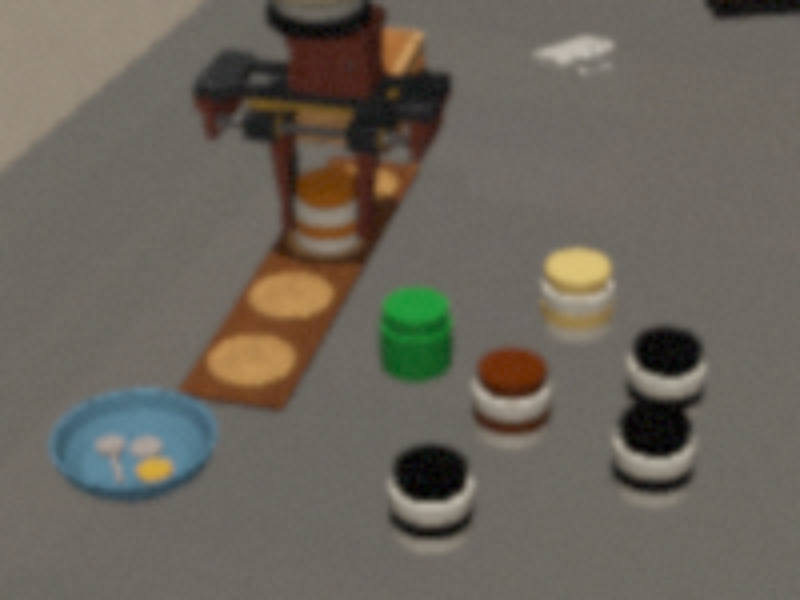

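The tan jar hangs just above mark 3 and carries its own weight, so it has not touched yet. I'll lower it about 1 mm more, release it and rise.

>>> {"method": "servo_tool", "body": {
  "increments": [
    {"delta_pos":[0,0,-0.002],"twist":[0,0,0],"jaw":-0.1},
    {"delta_pos":[0,0,-0.004],"twist":[0,0,0],"jaw":-0.1},
    {"delta_pos":[0,0,-0.004],"twist":[0,0,0],"jaw":0.2},
    {"delta_pos":[0,0,-0.004],"twist":[0,0,0],"jaw":0.4},
    {"delta_pos":[0,0,-0.004],"twist":[0,0,0],"jaw":0.7},
    {"delta_pos":[0,0,-0.004],"twist":[0,0,0],"jaw":0.9},
    {"delta_pos":[0,0,-0.004],"twist":[0,0,0],"jaw":0.9},
    {"delta_pos":[0,0,0.06],"twist":[0,0,0],"jaw":0.9},
    {"delta_pos":[0,0,0.16],"twist":[0,0,0],"jaw":0.9},
    {"delta_pos":[0,0,0.3],"twist":[0,0,0],"jaw":0.9}
  ]
}}

```text
time_s: 6.35
ee_pos: [0.6472, -0.0933, 0.123]
tool_rot: [-0.002, 0.667, 0.745, -0.001]
wrist_force: [0.3, -0.4, -0.6]
opening: 0.947
grasp_force: 0.0
```

>>> {"method": "servo_tool", "body": {
  "increments": [
    {"delta_pos":[-0.1,0.02,0],"twist":[0,0,0],"jaw":1},
    {"delta_pos":[-0.22,0.04,0],"twist":[0,0,0],"jaw":1},
    {"delta_pos":[-0.36,0.06,0],"twist":[0,0,0],"jaw":1},
    {"delta_pos":[-0.5,0.09,0],"twist":[0,0,0],"jaw":1},
    {"delta_pos":[-0.62,0.115,0],"twist":[0,0,0],"jaw":1},
    {"delta_pos":[-0.692,0.128,-0.03],"twist":[0,0,0],"jaw":1},
    {"delta_pos":[-0.692,0.128,-0.12],"twist":[0,0,0],"jaw":1},
    {"delta_pos":[-0.692,0.128,-0.21],"twist":[0,0,0],"jaw":1},
    {"delta_pos":[-0.692,0.128,-0.29],"twist":[0,0,0],"jaw":1},
    {"delta_pos":[-0.692,0.128,-0.327],"twist":[0,0,0],"jaw":1}
  ]
}}

```text
time_s: 7.35
ee_pos: [0.4402, -0.0549, 0.0245]
tool_rot: [-0.001, 0.667, 0.745, -0.001]
wrist_force: [-0.6, -0.3, -0.2]
opening: 0.999
grasp_force: 0.0
```

>>> {"method": "servo_tool", "body": {
  "increments": [
    {"delta_pos":[0,0,0],"twist":[0,0,0],"jaw":1},
    {"delta_pos":[0,0,0],"twist":[0,0,0],"jaw":-0.1},
    {"delta_pos":[0,0,0],"twist":[0,0,0],"jaw":-0.1},
    {"delta_pos":[0,0,0],"twist":[0,0,0],"jaw":-0.1},
    {"delta_pos":[0,0,0],"twist":[0,0,0],"jaw":-0.1},
    {"delta_pos":[0,0,0],"twist":[0,0,0],"jaw":-0.1},
    {"delta_pos":[0,0,0],"twist":[0,0,0],"jaw":-0.1},
    {"delta_pos":[0,0,0],"twist":[0,0,0],"jaw":-0.1},
    {"delta_pos":[0,0,0],"twist":[0,0,0],"jaw":-0.1},
    {"delta_pos":[0,0,0],"twist":[0,0,0],"jaw":-0.1}
  ]
}}

```text
time_s: 8.35
ee_pos: [0.4414, -0.0551, 0.0263]
tool_rot: [0.0, 0.667, 0.745, 0.0]
wrist_force: [-1.0, -0.3, 5.8]
opening: 0.562
grasp_force: 12.0
```

```bash
python3 - <<'E'
from h import *
s=observe();print(s['ee_pos'],s['opening'])
p,d=grab_frame("top");W=cloud("top",d);u,v,r=304,136,18
m=np.zeros((384,512),bool);m[v-r:v+r,u-r:u+r]=1;m&=(W[...,2]>.05)&(W[...,2]<.062)
vv,uu=np.nonzero(m);print(m.sum(),W[m].mean(0),ray("top",uu.mean(),vv.mean(),.056))
E
```

```text
[ 0.44135992 -0.05514979  0.02630918] 0.5623612717879309
310 [ 0.64736795 -0.09312651  0.05547972] [ 0.64718864 -0.09304675  0.056     ]
```

>>> {"method": "servo_tool", "body": {
  "increments": [
    {"delta_pos":[0,0,0.08],"twist":[0,0,0],"jaw":-0.1},
    {"delta_pos":[0,0,0.18],"twist":[0,0,0],"jaw":-0.1},
    {"delta_pos":[0.05,-0.03,0.25],"twist":[0,0,0],"jaw":-0.1},
    {"delta_pos":[0.16,-0.1,0.25],"twist":[0,0,0],"jaw":-0.1},
    {"delta_pos":[0.29,-0.18,0.25],"twist":[0,0,0],"jaw":-0.1},
    {"delta_pos":[0.42,-0.26,0.25],"twist":[0,0,0],"jaw":-0.1},
    {"delta_pos":[0.54,-0.33,0.25],"twist":[0,0,0],"jaw":-0.1},
    {"delta_pos":[0.65,-0.38,0.25],"twist":[0,0,0],"jaw":-0.1},
    {"delta_pos":[0.723,-0.41,0.25],"twist":[0,0,0],"jaw":-0.1},
    {"delta_pos":[0.723,-0.41,0.24],"twist":[0,0,0],"jaw":-0.1}
  ]
}}

```text
time_s: 9.4
ee_pos: [0.66, -0.1795, 0.0971]
tool_rot: [0.0, 0.667, 0.745, 0.0]
wrist_force: [0.4, -0.5, -1.5]
opening: 0.563
grasp_force: 12.0
```

>>> {"method": "servo_tool", "body": {
  "increments": [
    {"delta_pos":[0,0,-0.04],"twist":[0,0,0],"jaw":-0.1},
    {"delta_pos":[0,0,-0.08],"twist":[0,0,0],"jaw":-0.1},
    {"delta_pos":[0,0,-0.12],"twist":[0,0,0],"jaw":-0.1},
    {"delta_pos":[0,0,-0.15],"twist":[0,0,0],"jaw":-0.1},
    {"delta_pos":[0,0,-0.175],"twist":[0,0,0],"jaw":-0.1},
    {"delta_pos":[0,0,-0.195],"twist":[0,0,0],"jaw":-0.1},
    {"delta_pos":[0,0,-0.205],"twist":[0,0,0],"jaw":-0.1},
    {"delta_pos":[0,0,-0.21],"twist":[0,0,0],"jaw":-0.1},
    {"delta_pos":[0,0,-0.214],"twist":[0,0,0],"jaw":-0.1},
    {"delta_pos":[0,0,-0.216],"twist":[0,0,0],"jaw":-0.1}
  ]
}}

```text
time_s: 10.4
ee_pos: [0.6581, -0.1781, 0.0344]
tool_rot: [0.0, 0.667, 0.745, -0.0]
wrist_force: [-5.4, 0.8, 9.9]
opening: 0.563
grasp_force: 12.0
```

>>> {"method": "servo_tool", "body": {
  "increments": [
    {"delta_pos":[0,0,0],"twist":[0,0,0],"jaw":-0.1},
    {"delta_pos":[0,0,0],"twist":[0,0,0],"jaw":-0.1},
    {"delta_pos":[0,0,0],"twist":[0,0,0],"jaw":0.2},
    {"delta_pos":[0,0,0],"twist":[0,0,0],"jaw":0.4},
    {"delta_pos":[0,0,0],"twist":[0,0,0],"jaw":0.7},
    {"delta_pos":[0,0,0],"twist":[0,0,0],"jaw":0.9},
    {"delta_pos":[0,0,0],"twist":[0,0,0],"jaw":0.9},
    {"delta_pos":[0,0,0.06],"twist":[0,0,0],"jaw":0.9},
    {"delta_pos":[0,0,0.16],"twist":[0,0,0],"jaw":0.9},
    {"delta_pos":[0,0,0.3],"twist":[0,0,0],"jaw":0.9}
  ]
}}

```text
time_s: 11.4
ee_pos: [0.6569, -0.1778, 0.1234]
tool_rot: [-0.001, 0.667, 0.745, -0.001]
wrist_force: [1.6, -0.4, 0.2]
opening: 0.947
grasp_force: 0.0
```

>>> {"method": "servo_tool", "body": {
  "increments": [
    {"delta_pos":[-0.06,0.07,0],"twist":[0,0,0],"jaw":1},
    {"delta_pos":[-0.15,0.18,0],"twist":[0,0,0],"jaw":1},
    {"delta_pos":[-0.25,0.3,0],"twist":[0,0,0],"jaw":1},
    {"delta_pos":[-0.35,0.42,0],"twist":[0,0,0],"jaw":1},
    {"delta_pos":[-0.45,0.54,0],"twist":[0,0,0],"jaw":1},
    {"delta_pos":[-0.55,0.66,0],"twist":[0,0,0],"jaw":1},
    {"delta_pos":[-0.65,0.77,0],"twist":[0,0,0],"jaw":1},
    {"delta_pos":[-0.716,0.85,0],"twist":[0,0,0],"jaw":1},
    {"delta_pos":[-0.716,0.85,-0.05],"twist":[0,0,0],"jaw":1},
    {"delta_pos":[-0.716,0.85,-0.1],"twist":[0,0,0],"jaw":1}
  ]
}}

```text
time_s: 12.4
ee_pos: [0.4436, 0.0781, 0.0947]
tool_rot: [0.001, 0.666, 0.746, 0.001]
wrist_force: [0.4, -0.6, -0.4]
opening: 1.002
grasp_force: 0.0
```

>>> {"method": "servo_tool", "body": {
  "increments": [
    {"delta_pos":[0,0,-0.09],"twist":[0,0,0],"jaw":1},
    {"delta_pos":[0,0,-0.17],"twist":[0,0,0],"jaw":1},
    {"delta_pos":[0,0,-0.223],"twist":[0,0,0],"jaw":1},
    {"delta_pos":[0,0,-0.223],"twist":[0,0,0],"jaw":1},
    {"delta_pos":[0,0,-0.223],"twist":[0,0,0],"jaw":-0.1},
    {"delta_pos":[0,0,-0.223],"twist":[0,0,0],"jaw":-0.1},
    {"delta_pos":[0,0,-0.223],"twist":[0,0,0],"jaw":-0.1},
    {"delta_pos":[0,0,-0.223],"twist":[0,0,0],"jaw":-0.1},
    {"delta_pos":[0,0,-0.223],"twist":[0,0,0],"jaw":-0.1},
    {"delta_pos":[0,0,-0.223],"twist":[0,0,0],"jaw":-0.1}
  ]
}}

```text
time_s: 13.4
ee_pos: [0.4435, 0.0769, 0.0266]
tool_rot: [0.0, 0.667, 0.745, 0.0]
wrist_force: [-1.3, -1.2, 5.1]
opening: 0.57
grasp_force: 12.0
```

```bash
cat >> h.py <<'E'
def lid(u,v,r=18):
    p,d=grab_frame("top");W=cloud("top",d)
    m=np.zeros((384,512),bool);m[v-r:v+r,u-r:u+r]=1;m&=(W[...,2]>.05)&(W[...,2]<.062)
    vv,uu=np.nonzero(m);print(m.sum(),W[m].mean(0),ray("top",uu.mean(),vv.mean(),.056))
E
python3 - <<'E'
from h import *
s=observe();print(s['ee_pos'],s['opening'],s['grasp_force'],s['wrist_force'])
lid(340,131)
E
```

```text
[0.44349275 0.07693153 0.02664317] 0.5703289434162216 12.000899653066881 [-1.25468943 -1.23663932  5.08361815]
314 [ 0.65659411 -0.17711029  0.05531532] [ 0.6563551  -0.17693036  0.056     ]
```

>>> {"method": "servo_tool", "body": {
  "increments": [
    {"delta_pos":[0,0,0.08],"twist":[0,0,0],"jaw":-0.1},
    {"delta_pos":[0,0,0.18],"twist":[0,0,0],"jaw":-0.1},
    {"delta_pos":[0,0,0.27],"twist":[0,0,0],"jaw":-0.1},
    {"delta_pos":[0.08,-0.035,0.3],"twist":[0,0,0],"jaw":-0.1},
    {"delta_pos":[0.2,-0.085,0.3],"twist":[0,0,0],"jaw":-0.1},
    {"delta_pos":[0.33,-0.14,0.3],"twist":[0,0,0],"jaw":-0.1},
    {"delta_pos":[0.46,-0.2,0.3],"twist":[0,0,0],"jaw":-0.1},
    {"delta_pos":[0.58,-0.25,0.3],"twist":[0,0,0],"jaw":-0.1},
    {"delta_pos":[0.657,-0.285,0.3],"twist":[0,0,0],"jaw":-0.1},
    {"delta_pos":[0.657,-0.285,0.28],"twist":[0,0,0],"jaw":-0.1}
  ]
}}

```text
time_s: 14.45
ee_pos: [0.643, -0.011, 0.1098]
tool_rot: [0.001, 0.668, 0.744, 0.0]
wrist_force: [-0.1, 0.3, -1.3]
opening: 0.56
grasp_force: 12.0
```

>>> {"method": "servo_tool", "body": {
  "increments": [
    {"delta_pos":[0,0,-0.05],"twist":[0,0,0],"jaw":-0.1},
    {"delta_pos":[0,0,-0.1],"twist":[0,0,0],"jaw":-0.1},
    {"delta_pos":[0,0,-0.15],"twist":[0,0,0],"jaw":-0.1},
    {"delta_pos":[0,0,-0.19],"twist":[0,0,0],"jaw":-0.1},
    {"delta_pos":[0,0,-0.215],"twist":[0,0,0],"jaw":-0.1},
    {"delta_pos":[0,0,-0.235],"twist":[0,0,0],"jaw":-0.1},
    {"delta_pos":[0,0,-0.245],"twist":[0,0,0],"jaw":-0.1},
    {"delta_pos":[0,0,-0.25],"twist":[0,0,0],"jaw":-0.1},
    {"delta_pos":[0,0,-0.253],"twist":[0,0,0],"jaw":-0.1},
    {"delta_pos":[0,0,-0.255],"twist":[0,0,0],"jaw":-0.1}
  ]
}}

```text
time_s: 15.45
ee_pos: [0.6405, -0.0085, 0.0347]
tool_rot: [0.0, 0.667, 0.745, 0.0]
wrist_force: [-3.6, -0.2, 8.9]
opening: 0.563
grasp_force: 12.0
```

>>> {"method": "servo_tool", "body": {
  "increments": [
    {"delta_pos":[0,0,0],"twist":[0,0,0],"jaw":-0.1},
    {"delta_pos":[0,0,0],"twist":[0,0,0],"jaw":-0.1},
    {"delta_pos":[0,0,0],"twist":[0,0,0],"jaw":0.2},
    {"delta_pos":[0,0,0],"twist":[0,0,0],"jaw":0.4},
    {"delta_pos":[0,0,0],"twist":[0,0,0],"jaw":0.7},
    {"delta_pos":[0,0,0],"twist":[0,0,0],"jaw":0.9},
    {"delta_pos":[0,0,0],"twist":[0,0,0],"jaw":0.9},
    {"delta_pos":[0,0,0.06],"twist":[0,0,0],"jaw":0.9},
    {"delta_pos":[0,0,0.16],"twist":[0,0,0],"jaw":0.9},
    {"delta_pos":[0,0,0.3],"twist":[0,0,0],"jaw":0.9}
  ]
}}

```text
time_s: 16.45
ee_pos: [0.6388, -0.0086, 0.1227]
tool_rot: [-0.002, 0.667, 0.745, -0.001]
wrist_force: [1.0, -0.7, 0.1]
opening: 0.949
grasp_force: 0.0
```

>>> {"method": "servo_tool", "body": {
  "increments": [
    {"delta_pos":[-0.06,0.065,0],"twist":[0,0,0],"jaw":1},
    {"delta_pos":[-0.15,0.16,0],"twist":[0,0,0],"jaw":1},
    {"delta_pos":[-0.25,0.27,0],"twist":[0,0,0],"jaw":1},
    {"delta_pos":[-0.35,0.38,0],"twist":[0,0,0],"jaw":1},
    {"delta_pos":[-0.45,0.49,0],"twist":[0,0,0],"jaw":1},
    {"delta_pos":[-0.55,0.59,0],"twist":[0,0,0],"jaw":1},
    {"delta_pos":[-0.622,0.67,0],"twist":[0,0,0],"jaw":1},
    {"delta_pos":[-0.622,0.67,0],"twist":[0,0,0],"jaw":1},
    {"delta_pos":[-0.622,0.67,-0.05],"twist":[0,0,0],"jaw":1},
    {"delta_pos":[-0.622,0.67,-0.1],"twist":[0,0,0],"jaw":1}
  ]
}}

```text
time_s: 17.45
ee_pos: [0.4546, 0.1922, 0.0939]
tool_rot: [0.001, 0.667, 0.745, 0.001]
wrist_force: [-0.4, -0.8, 0.0]
opening: 0.998
grasp_force: 0.0
```

>>> {"method": "servo_tool", "body": {
  "increments": [
    {"delta_pos":[0,0,-0.09],"twist":[0,0,0],"jaw":1},
    {"delta_pos":[0,0,-0.17],"twist":[0,0,0],"jaw":1},
    {"delta_pos":[0,0,-0.225],"twist":[0,0,0],"jaw":1},
    {"delta_pos":[0,0,-0.225],"twist":[0,0,0],"jaw":1},
    {"delta_pos":[0,0,-0.225],"twist":[0,0,0],"jaw":-0.1},
    {"delta_pos":[0,0,-0.225],"twist":[0,0,0],"jaw":-0.1},
    {"delta_pos":[0,0,-0.225],"twist":[0,0,0],"jaw":-0.1},
    {"delta_pos":[0,0,-0.225],"twist":[0,0,0],"jaw":-0.1},
    {"delta_pos":[0,0,-0.225],"twist":[0,0,0],"jaw":-0.1},
    {"delta_pos":[0,0,-0.225],"twist":[0,0,0],"jaw":-0.1}
  ]
}}

```text
time_s: 18.45
ee_pos: [0.4541, 0.1925, 0.0267]
tool_rot: [0.0, 0.667, 0.745, 0.0]
wrist_force: [0.0, -0.9, 4.9]
opening: 0.564
grasp_force: 12.0
```

```bash
python3 - <<'E'
from h import *
s=observe();print(s['ee_pos'],s['opening'],s['grasp_force'],s['wrist_force'])
lid(268,140,15)
E
```

```text
[0.45406124 0.19254199 0.02672242] 0.5637416542477931 12.000629295653198 [ 1.27020679e-03 -9.48689770e-01  4.91547178e+00]
307 [ 0.63883906 -0.00803184  0.05559021] [ 0.63869635 -0.00801171  0.056     ]
```

>>> {"method": "servo_tool", "body": {
  "increments": [
    {"delta_pos":[0,0,0.08],"twist":[0,0,0],"jaw":-0.1},
    {"delta_pos":[0,0,0.18],"twist":[0,0,0],"jaw":-0.1},
    {"delta_pos":[0,0,0.27],"twist":[0,0,0],"jaw":-0.1},
    {"delta_pos":[0.08,-0.05,0.3],"twist":[0,0,0],"jaw":-0.1},
    {"delta_pos":[0.19,-0.125,0.3],"twist":[0,0,0],"jaw":-0.1},
    {"delta_pos":[0.31,-0.205,0.3],"twist":[0,0,0],"jaw":-0.1},
    {"delta_pos":[0.43,-0.285,0.3],"twist":[0,0,0],"jaw":-0.1},
    {"delta_pos":[0.53,-0.35,0.3],"twist":[0,0,0],"jaw":-0.1},
    {"delta_pos":[0.59,-0.389,0.3],"twist":[0,0,0],"jaw":-0.1},
    {"delta_pos":[0.59,-0.389,0.28],"twist":[0,0,0],"jaw":-0.1}
  ]
}}

```text
time_s: 19.5
ee_pos: [0.6331, 0.0727, 0.1099]
tool_rot: [0.001, 0.668, 0.744, 0.0]
wrist_force: [-0.7, -0.6, -1.2]
opening: 0.56
grasp_force: 12.0
```

>>> {"method": "servo_tool", "body": {
  "increments": [
    {"delta_pos":[0,0,-0.05],"twist":[0,0,0],"jaw":-0.1},
    {"delta_pos":[0,0,-0.1],"twist":[0,0,0],"jaw":-0.1},
    {"delta_pos":[0,0,-0.15],"twist":[0,0,0],"jaw":-0.1},
    {"delta_pos":[0,0,-0.19],"twist":[0,0,0],"jaw":-0.1},
    {"delta_pos":[0,0,-0.215],"twist":[0,0,0],"jaw":-0.1},
    {"delta_pos":[0,0,-0.235],"twist":[0,0,0],"jaw":-0.1},
    {"delta_pos":[0,0,-0.245],"twist":[0,0,0],"jaw":-0.1},
    {"delta_pos":[0,0,-0.25],"twist":[0,0,0],"jaw":-0.1},
    {"delta_pos":[0,0,-0.253],"twist":[0,0,0],"jaw":-0.1},
    {"delta_pos":[0,0,-0.255],"twist":[0,0,0],"jaw":-0.1}
  ]
}}

```text
time_s: 20.5
ee_pos: [0.6309, 0.0759, 0.0348]
tool_rot: [0.0, 0.667, 0.745, 0.0]
wrist_force: [-4.9, -0.7, 8.7]
opening: 0.564
grasp_force: 12.0
```

>>> {"method": "servo_tool", "body": {
  "increments": [
    {"delta_pos":[0,0,0],"twist":[0,0,0],"jaw":-0.1},
    {"delta_pos":[0,0,0],"twist":[0,0,0],"jaw":-0.1},
    {"delta_pos":[0,0,0],"twist":[0,0,0],"jaw":0.2},
    {"delta_pos":[0,0,0],"twist":[0,0,0],"jaw":0.4},
    {"delta_pos":[0,0,0],"twist":[0,0,0],"jaw":0.7},
    {"delta_pos":[0,0,0],"twist":[0,0,0],"jaw":0.9},
    {"delta_pos":[0,0,0],"twist":[0,0,0],"jaw":0.9},
    {"delta_pos":[0,0,0.06],"twist":[0,0,0],"jaw":0.9},
    {"delta_pos":[0,0,0.16],"twist":[0,0,0],"jaw":0.9},
    {"delta_pos":[0,0,0.3],"twist":[0,0,0],"jaw":0.9}
  ]
}}

```text
time_s: 21.5
ee_pos: [0.6293, 0.0755, 0.1227]
tool_rot: [-0.001, 0.667, 0.745, -0.002]
wrist_force: [0.5, -0.2, -0.1]
opening: 0.953
grasp_force: 0.0
```

>>> {"method": "servo_tool", "body": {
  "increments": [
    {"delta_pos":[0,0,0.1],"twist":[0,0,0],"jaw":0.9},
    {"delta_pos":[0,0,0.2],"twist":[0,0,0],"jaw":0.9},
    {"delta_pos":[-0.1,0,0.2],"twist":[0,0,0],"jaw":0.9},
    {"delta_pos":[-0.2,0.05,0.2],"twist":[0,0,0],"jaw":0.9},
    {"delta_pos":[-0.32,0.1,0.2],"twist":[0,0,0],"jaw":0.9},
    {"delta_pos":[-0.44,0.2,0.2],"twist":[0,0,0],"jaw":0.9},
    {"delta_pos":[-0.56,0.3,0.2],"twist":[0,0,0],"jaw":0.9},
    {"delta_pos":[-0.65,0.4,0.2],"twist":[0,0,0],"jaw":0.9},
    {"delta_pos":[-0.7,0.5,0.2],"twist":[0,0,0],"jaw":0.9},
    {"delta_pos":[-0.7,0.5,0.2],"twist":[0,0,0],"jaw":0.9}
  ]
}}

```text
time_s: 22.5
ee_pos: [0.4182, 0.23, 0.1845]
tool_rot: [-0.0, 0.664, 0.748, 0.001]
wrist_force: [0.1, -0.1, 0.5]
opening: 0.948
grasp_force: 0.0
```

```bash
python3 - <<'E'
from h import *
lid(232,143,15);lid(268,140,15);lid(304,136,15);lid(340,131,15)
p,d=grab_frame("top");q,_=grab_frame("side");cv2.imwrite("pics/end.png",np.hstack([cv2.resize(p[60:260,120:440],(400,250)),cv2.resize(q[100:350,100:350],(250,250))])[...,::-1])
W=cloud("top",d)
for n,zlo,zhi,u,v,r in [("box",.055,.066,397,108,35),("dish",.015,.035,178,135,28)]:
    m=np.zeros((384,512),bool);m[v-r:v+r,u-r:u+r]=1
    m&=(W[...,2]>zlo)&(W[...,2]<zhi);print(n,cv2.minAreaRect(W[m][:,:2].astype(np.float32)))
E
```

```text
311 [0.62928218 0.07636545 0.05560105] [0.62914778 0.07634277 0.056     ]
310 [ 0.63878882 -0.0080329   0.05543481] [ 0.63860296 -0.00800658  0.056     ]
310 [ 0.6473993  -0.09318412  0.05540998] [ 0.6471963  -0.09309028  0.056     ]
314 [ 0.6565748  -0.17700753  0.05528512] [ 0.65632501 -0.17682196  0.056     ]
box ((0.7088621854782104, -0.29862308502197266), (0.08575160801410675, 0.11150990426540375), 7.384685039520264)
dish ((0.6505388021469116, 0.20274141430854797), (0.10394322127103806, 0.10210742801427841), 0.8599910736083984)
```

View pics/end.png

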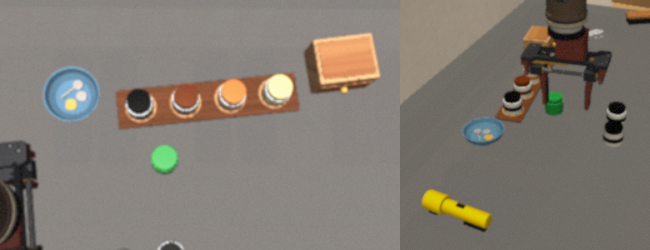

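In the picture all four jars stand centred and upright on the marks: black at the dish, then brown, tan, and cream at the key box. The measured centres are within 2 mm of the marks, and the box and dish have not moved.

```bash
python3 -c "
from rig import *
print(close_job())"
```

```text
the job is handed in; nothing more can be done
None
```

The job is handed in: black, brown, tan and cream stand on marks 1–4 (dish to key box), each about 2 mm or less from its mark's centre, with the key box and dish unmoved; the hand-in gave no verdict.

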